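# Top off the sample column and hold the pen gate open

## Task

Set the loose sample case squarely on top of the column of two, without dropping it, and let it go. Then squeeze the rear catch of the sample pen together until it stops, after it the front catch, and take the gate by its upright post, swing it out past its click and hold it wide open, about square to the front of the pen, so the column can be slid in. Finish while still holding the gate there by its post (it springs shut if let go); leave the column standing square and the bottle, jar and pan alone.

Things in the scene. Friction and masses are not known exactly. Their poses are not given: they have to be found in the camera images.
- case_c: the loose closed sample case, grey plastic box with flat lid, 56 (its x) x 100 (its y) x 40 mm high, 0.25 to 0.5 kg, lying by itself on the bench, the nearest case to the robot. Origin: centre of its underside
- case_b: the upper case of the column, same size and look, lying squarely on case_a; its flat top, 40 mm above its origin, takes the loose case. Origin: centre of its underside
- case_a: the lowest case of the column, same size and look, standing on the bench. Origin: centre of its underside
- catch1_lug: fixed lug of the REAR catch (the one farther from the robot, with narrow lugs) on the flat top, 115 mm above the bench, of the grey latch housing at the right-hand end (pen -y side) of the pen. Black plate 8 (x) x 16 (y) x 43 mm high. Origin: centre of its foot. Its axes are the pen's axes: x points from the pen's gate into the pen (away from the robot), y to the pen's left (towards the hinge), z up; the pen is fixed to the bench and may be turned a little
- catch1_tab (a point): centre of the top edge of the sliding tab of the rear catch, 158 mm above the bench; tab 8 (x) x 16 (y) x 43 mm high, black, standing parallel to its fixed lug, 42 mm from it centre to centre along the pen's x, on the robot's side (50 mm over both outer faces, 34 mm when squeezed). Round the lugs nothing stands higher than 126 mm above the bench (slides and bolts lie there), so fingertips should stay above 128 mm
- catch1 (a joint): travel of the rear catch's tab towards its fixed lug (along pen +x), 0 = as found, 0.016 m = fully squeezed, at its stop. Moves against about 5 N of friction and stays where it is left. Until it is squeezed its nose blocks the front catch
- catch2_lug: fixed lug of the FRONT catch (nearest the robot, wide lugs) on the same housing top. Black plate 24 (x) x 8 (y) x 43 mm high. Origin: centre of its foot, 115 mm above the bench. Axes as the pen's
- catch2_tab (a point): centre of the top edge of the sliding tab of the front catch, 158 mm above the bench; tab 24 (x) x 8 (y) x 43 mm high, black, 42 mm from its fixed lug centre to centre along the pen's y, on the gate's side (50 mm over both, 34 mm when squeezed)
- catch2 (a joint): travel of the front catch's tab towards its fixed lug (along pen -y), 0 = bolted, 0.016 m = fully squeezed, bolt clear of the gate. About 5 N of friction, stays where it is left; movable only once the rear catch is squeezed
- gate (a joint): angle of the barred steel gate (190 mm long, 14 mm thick, top 125 mm above the bench) about its upright hinge at the pen's left: 0 = shut, lying along the pen's y, grows as the free end swings out towards the robot (clockwise from above), 1.57 = square to the pen's front, stop at 1.75 rad. A closing spring pulls it shut (about 1 N at the post when shut, 4 N when wide); near 0.7 rad it passes over a sprung click stud (some 3 N more)
- gate_hinge (a point): point on the gate's hinge axis, 125 mm above the bench
- pull_post: round upright bare aluminium post on the gate's top, 16 mm diameter, 62 mm high, 130 mm from the hinge axis towards the gate's free end. Origin: centre of its foot, 125 mm above the bench
- wash_bottle: white wash bottle with bent spout, 68 mm diameter, 182 mm high, bystander. Origin: centre of its underside
- jar: small closed jar, 56 mm diameter, 70 mm high, bystander standing before the pen. Origin: centre of its underside
- pan: steel sample bowl, 110 mm diameter, 40 mm high, bystander. Origin: centre of its underside
Not all that is in view belongs to the job. Leave any blue, orange or yellow look-alike of the case_c alone.

How it is judged (in metres and radians):
On the way, in this order (a step that is already met when the one before it is completed fails the run):
1. the loose case lies squarely on the column and is let go (horizontal distance between case_c and case_b below 0.01 m and z of case_c in the frame of case_b between 0.036 and 0.044 m and angle between the y axis of case_c and the y axis of case_b, either way round below 0.12 rad and horizontal distance between case_b and case_a below 0.01 m and z of case_b in the frame of case_a between 0.036 and 0.044 m and angle between the y axis of case_b and the y axis of case_a, either way round below 0.12 rad and contact force between each of the arm, the fingers and case_c below 0.2 N and linear speed of case_c below 0.03 m/s), for 0.2 s.
2. the rear catch is squeezed to its stop between the fingers (value of joint catch1 above 0.012 m and contact force between the fingers and catch1_lug above 1 N), for 0.1 s.
3. then the front catch is squeezed to its stop between the fingers (value of joint catch2 above 0.012 m and contact force between the fingers and catch2_lug above 1 N), for 0.1 s.
4. the gate is swung past its click to wide open (value of joint gate above 1.35 rad), for 0.2 s.
At the end, for the whole second after the job is handed in: the gate stands still at 1.35 rad (77 degrees) or wider, the fingers bearing on its post with more than 1 N; both catches squeezed by more than 12 mm; the three cases stacked, each within 10 mm and 0.12 rad of the one below, untouched, and the lowest within 30 mm of where it stood (all of step 1 and value of joint gate above 1.35 rad and velocity of joint gate between -0.1 and 0.1 rad/s and contact force between the fingers and pull_post above 1 N and value of joint each of catch1, catch2 above 0.012 m and distance of case_a from where it was at the start of the episode below 0.03 m); the arm keeps its last pose, push and grip.
It fails at once if the loose case is dropped from more than 20 mm above the column (height (world z) of case_c above 0.102 m and contact force between the fingers and case_c below 0.05 N and linear speed of case_c above 0.1 m/s).
It fails at once if the wash bottle is shoved or knocked over (distance of wash_bottle from where it was at the start of the episode above 0.03 m or angle between wash_bottle's own z axis and vertical above 0.4 rad).
It fails at once if the jar is shoved or knocked over (distance of jar from where it was at the start of the episode above 0.03 m or angle between jar's own z axis and vertical above 0.4 rad).
It fails at once if the pan is shoved or knocked over (distance of pan from where it was at the start of the episode above 0.03 m or angle between pan's own z axis and vertical above 0.4 rad).
It also fails if it takes over 62 s, if anything falls off the work surface, if the arm or the gripper's body presses on something with over 40 N, if the wrist force passes 120 N, or if a joint passes its speed limit or range.

## Robot

A 6-joint arm with a two-finger parallel gripper is mounted at the origin on the work surface. World frame = base frame: x ahead of the robot, y to its left, z up, the work surface at z = 0. Lengths are in mm, angles in rad, forces in N, time in s.
With the tool pointing down it reaches from about 350 to 775 mm from the base axis. Payload 7.3 kg.
Tool frame: the origin (TCP) lies midway between the tips of the shut fingers; the grasp point (between the pads) lies 19 mm behind it; z points along the fingers, y is the direction in which the jaws open and shut (so a half turn about z gives the same grasp; the last joint's range is limited). The gripper opens to 92 mm and grips with 3 to 60 N. Pads are 19 mm wide; open, the fingers measure 130 mm over their backs; the gripper's body (75 mm by 190 mm) begins 47 mm behind the grasp point.
Start: joints at [-1.462, 0.342, 1.524, -0, 1.275, -0.146], TCP at [132.349, -508.064, 226.741] pointing down, gripper open.
Joint ranges: [-2.53, 2.53], [-0.77, 2.02], [0.04, 2.7], [-1, 4.14], [0.28, 2.66], [-3.11, 3.11]. Speed limits (rad/s): [2.57, 2.57, 3.14, 3.14, 3.14, 3.14].

## Interface

Orientations are given as [roll, pitch, yaw] about the fixed x, y, z axes, in that order (R = Rz(yaw) Ry(pitch) Rx(roll)).
In Python, from plant import sensors, imaging, ticket gives the robot as it stands. The module is installed in compiled form; this text tells all that it offers.
- The arm moves only by the tool arm_command, never from a script. Its argument "increments" is one flat list of numbers, 5 for each row, row after row: the closure, from 0 (fully open) to 1 (shut), then the shift along the tool's x, y, z in mm, then the turn about the tool's z in degrees. In form: [hand, dx, dy, dz, spin, hand, dx, dy, dz, spin, ...]. A call has 1 to 20 rows; each row is the pose to reach, as a shift and turn from the pose commanded when the call began, along the tool's axes at that moment; what a row does not reach only later rows make up. A row lasts 1/8 s, in which the tool goes at most 62.5 mm and 10.7 degrees, less where a joint would pass 70% of its speed; a pose out of reach is approached as far as the arm can. A call with a gripper value outside its range is refused whole. The fingers move at their own pace and stop on an object; the grip force is fixed at half the most. Time passes only in rows, so rows that repeat a pose let the fingers close. It gives the time, the measured TCP pose, the force and the opening at its end, in the units of the state.
- sensors.get_obs(): the state, without advancing time (a new reading comes with each control period).
- imaging.capture(name): name is "scene" or "top" or "wrist"; returns the picture (400x640x3 uint8, blue, green, red); there is no depth.
- imaging.calibration(name): a dict with "fx", "fy", "cx", "cy" (pixels), "world_to_cam" (4x4, takes a point from world to camera coordinates); the wrist camera has in their place "hand_eye" (4x4, takes a point from camera to tool coordinates, whose origin is the TCP and whose axes are the flange's). Camera axes: x right, y down, z forward; pixel columns grow to the right and rows downward; lengths in mm; the calibration is good to about 2 mm. A picture is of the moment at which its call begins: read the wrist's pose just before it. calibration takes no time and is no camera call.
- ticket.close_job(): hands the job in, once; it reports no verdict.
The state is a dict: "time": time; "joint_positions": joint angles; "dq": joint speeds; "tau": joint torques, N m; "tool_pos": TCP position; "tcp_rot": TCP orientation; "contact_force": force on the tool from outside, world axes, zero at the start; "moment": the same for the moment, N m; "grip_width": finger opening in mm.
Only numpy, scipy, OpenCV 4.12 (cv2) and the standard library are available. Lean on these libraries where they do the work, as an engineer would, in place of code of your own. Each camera call takes 0.05 s, during which the arm holds its last target. There are 200 camera calls.

## Working session

There is one attempt and no reset: what is moved stays moved. The work goes in short steps, Python scripts to look and compute and a tool call to move; the robot and the scene stay as the last step left them, time stands still between calls to the robot, and variables do not carry over. Pictures are saved under pics/ and viewed, about 8 in all and at most 12, crops included, and the job is handed in when it is done.

Besides the shell and the picture viewer there is one more tool, called as a command line: name --argument value ..., lists and objects as JSON in quotes. arm_command: Moves the arm, as the interface text tells. Its arguments: {"type":"object","properties":{"increments":{"type":"array","items":{"type":"number"}}},"required":["increments"]}

```bash
mkdir -p pics; cat > h.py <<'E'
import numpy as np, cv2
from plant import sensors, imaging
from scipy.spatial.transform import Rotation as R
def cam(name):
    c=imaging.calibration(name); 
    if name=='wrist':
        o=sensors.get_obs(); T=np.eye(4);T[:3,:3]=R.from_euler('xyz',o['tcp_rot']).as_matrix();T[:3,3]=o['tool_pos']
        M=T@np.array(c['hand_eye'])
    else: M=np.linalg.inv(np.array(c['world_to_cam']))
    return c,M
def ray(cm,u,v):
    c,M=cm; d=M[:3,:3]@np.array([(u-c['cx'])/c['fx'],(v-c['cy'])/c['fy'],1]); return M[:3,3],d/np.linalg.norm(d)
def onz(cm,u,v,z):
    o,d=ray(cm,u,v); return o+d*(z-o[2])/d[2]
def proj(cm,p):
    c,M=cm; q=np.linalg.inv(M)@np.append(p,1); return np.array([c['fx']*q[0]/q[2]+c['cx'],c['fy']*q[1]/q[2]+c['cy']])
def tri(r1,r2):
    A=np.array([r1[1],-r2[1]]).T; s=np.linalg.lstsq(A,r2[0]-r1[0],rcond=None)[0]
    a=r1[0]+s[0]*r1[1];b=r2[0]+s[1]*r2[1]; return (a+b)/2,np.linalg.norm(a-b)
E
python3 - <<'E'
from h import *
import json
o=sensors.get_obs(); print({k:np.round(v,3).tolist() for k,v in o.items()})
for n in ['top','scene','wrist']:
    cm=cam(n); im=imaging.capture(n); cv2.imwrite(f'pics/{n}0.png',im); print(n,cm[0]['fx'],cm[0]['cx'],cm[0]['cy'],np.round(cm[1],3).tolist())
E
```

```text
{'time': 0.0, 'joint_positions': [-1.462, 0.343, 1.525, -0.0, 1.275, -0.146], 'dq': [-0.0, 0.0, -0.001, 0.001, -0.0, -0.001], 'tau': [0.002, -43.124, -24.422, 0.072, 0.056, -0.0], 'tool_pos': [132.29, -507.628, 226.047], 'tcp_rot': [-3.14, -0.0, 0.255], 'contact_force': [0.045, -0.415, -0.518], 'moment': [-0.001, 0.066, 0.024], 'grip_width': 91.591}
top 462.96711056981707 331.851111875946 198.46923978296323 [[-0.014, -0.992, 0.128, 301.341], [-1.0, 0.015, 0.009, -19.329], [-0.011, -0.128, -0.992, 1631.919], [0.0, 0.0, 0.0, 1.0]]
scene 503.12618963489575 321.21690369532297 195.56723342504574 [[-0.003, 0.576, -0.817, 1696.819], [1.0, -0.001, -0.005, 10.322], [-0.004, -0.817, -0.576, 947.957], [0.0, 0.0, 0.0, 1.0]]
wrist 329.0607102425207 324.48832967811256 204.34976803485793 [[0.253, -0.919, -0.302, 215.143], [-0.967, -0.241, -0.078, -486.39], [-0.001, 0.312, -0.95, 381.91], [0.0, 0.0, 0.0, 1.0]]
```

View pics/top0.png

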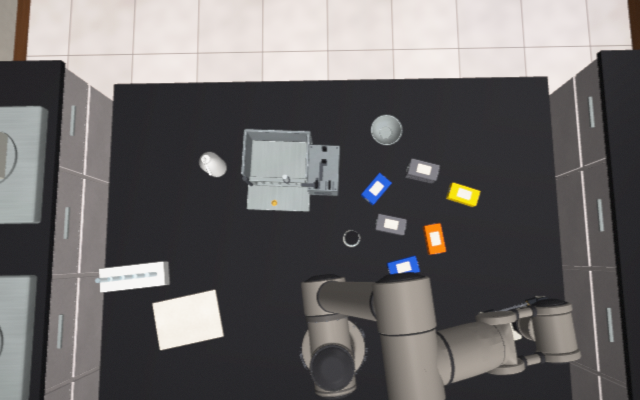

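View pics/scene0.png

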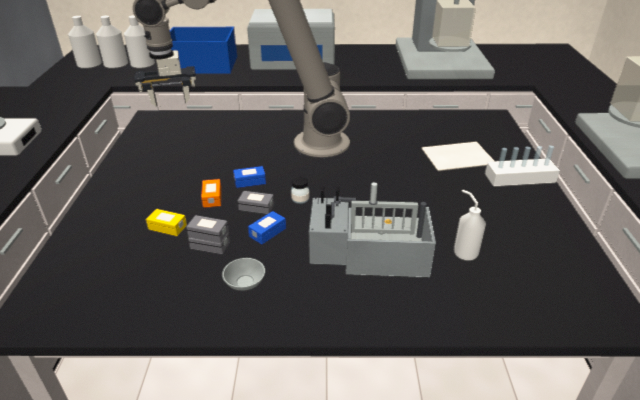

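The top view shows the loose grey case at (391,224) and the column at (423,170). The pen is at (280,160) with its latch housing at (325,170), the jar at (351,239) and the pan at (387,130). The scene view confirms a two-high column at (208,235) and puts the post near (374,193).

```bash
cat >> h.py <<'E'
def tool(p):  # world point -> tool-frame offset from current TCP
    o=sensors.get_obs(); return R.from_euler('xyz',o['tcp_rot']).as_matrix().T@(np.array(p)-o['tool_pos'])
E
python3 - <<'E'
from h import *
cm=cam('top')
for n,u,v,z in [('c',391,224,40),('col',423,170,80),('jar',351,239,70),('pan',387,130,40),('bottle',205,158,180),('post',286,178,187),('catch2',318,185,158),('catch1',323,150,158),('hous',325,170,115),('blue',404,267,40),('or',434,238,40),('blue2',376,188,40)]:
    p=onz(cm,u,v,z); print(n,np.round(p),np.round(np.hypot(p[0],p[1])))
o=cv2.imread('pics/top0.png'); c=o[120:280,230:490]; cv2.imwrite('pics/topc.png',cv2.resize(c,None,fx=3,fy=3,interpolation=cv2.INTER_CUBIC))
E
```

```text
c [ 416. -206.   40.] 464.0
col [ 595. -316.   80.] 674.0
jar [365. -67.  70.] 371.0
pan [ 748. -202.   40.] 775.0
bottle [627. 399. 180.] 743.0
post [556. 139. 187.] 573.0
catch2 [537.  39. 158.] 538.0
catch1 [652.  21. 158.] 652.0
hous [594.  16. 115.] 594.0
blue [ 269. -246.   40.] 365.0
or [ 366. -352.   40.] 508.0
blue2 [ 542. -158.   40.] 564.0
```

View pics/topc.png

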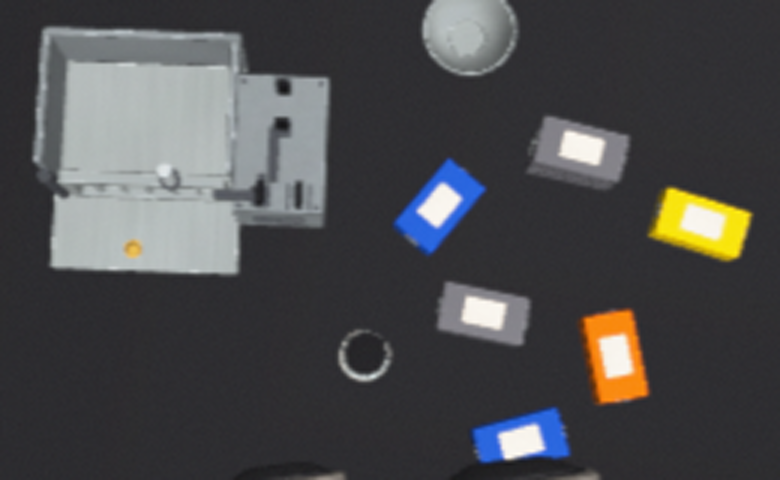

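The crop confirms both grey cases. c is tilted about 8° in the image and the column about 10°. The catch lugs show as black plates, rear pair at crop (283,87)/(282,124) and front pair at (260,190)/(298,193). I'll move over c for a close look.

arm_command --increments '[0, 45, -28, 0, -8.5, 0, 90, -55, 0, -17, 0, 135, -83, 0, -25.5, 0, 180, -110, 0, -34, 0, 225, -138, 0, -42.5, 0, 270, -166, 0, -51, 0, 315, -195, 0, -60, 0, 351, -220, 0, -68, 0, 351, -220, 0, -68, 0, 351, -220, 0, -68]'

```text
time: 1.4
tool_pos: [416.2, -206.9, 226.5]
tcp_rot: [-3.141, 0.0, 1.441]
contact_force: [-0.5, 0.2, -0.2]
grip_width: 91.7
```

```bash
cat >> h.py <<'E'
def labels(im,cm,z,amin=60):
    m=cv2.inRange(im,(150,150,150),(255,255,255)); out=[]
    for c in cv2.findContours(m,cv2.RETR_EXTERNAL,cv2.CHAIN_APPROX_NONE)[0]:
        if cv2.contourArea(c)<amin: continue
        P=np.array([onz(cm,u,v,z)[:2] for u,v in c[:,0]],np.float32); r=cv2.minAreaRect(P)
        out.append((np.round(c[:,0].mean(0)).tolist(),np.round(r[0],1).tolist(),np.round(r[1],1).tolist(),round(r[2],1)))
    return out
E
python3 - <<'E'
from h import *
o=sensors.get_obs(); print(np.round(o['tool_pos'],1),np.round(o['tcp_rot'],3),o['time'])
cm=cam('wrist'); im=imaging.capture('wrist'); cv2.imwrite('pics/w1.png',im)
for z in (40,80):
    for l in labels(im,cm,z): print(z,l)
E
```

```text
[ 416.2 -206.9  226.5] [-3.141  0.     1.441] 1.4
40 ([191.0, 346.0], [222.5, -406.6], [63.0, 39.0], 82.7)
40 ([341.0, 328.0], [389.6, -411.7], [64.0, 436.3], 82.2)
40 ([298.0, 295.0], [365.7, -340.2], [15.2, 45.9], 82.7)
40 ([25.0, 302.0], [46.5, -301.8], [135.7, 28.1], 36.8)
40 ([603.0, 266.0], [726.4, -351.8], [7.0, 28.4], 66.5)
40 ([619.0, 304.0], [750.5, -405.9], [46.5, 155.9], 27.2)
40 ([432.0, 272.0], [528.5, -333.5], [3.1, 83.8], 25.1)
40 ([518.0, 247.0], [626.1, -315.7], [57.9, 62.2], 74.8)
40 ([200.0, 227.0], [271.1, -242.6], [30.6, 45.7], 14.1)
40 ([325.0, 175.0], [416.7, -204.8], [97.0, 53.5], 77.5)
40 ([442.0, 117.0], [542.1, -157.7], [30.3, 45.3], 48.9)
40 ([621.0, 143.0], [716.8, -202.8], [49.5, 105.7], 9.2)
40 ([1.0, 60.0], [124.5, -50.8], [48.0, 2.8], 65.5)
40 ([273.0, 56.0], [381.5, -79.3], [54.9, 34.3], 43.7)
80 ([191.0, 346.0], [246.5, -373.4], [55.7, 34.4], 82.7)
80 ([341.0, 328.0], [394.1, -377.9], [56.5, 385.3], 82.2)
80 ([298.0, 295.0], [373.0, -314.8], [13.5, 40.6], 82.7)
80 ([25.0, 302.0], [91.1, -280.9], [119.8, 24.8], 36.8)
80 ([603.0, 266.0], [691.5, -325.0], [6.2, 25.1], 66.5)
80 ([619.0, 304.0], [712.8, -372.8], [41.0, 137.7], 27.2)
80 ([432.0, 272.0], [516.7, -308.9], [2.7, 74.0], 25.1)
80 ([518.0, 247.0], [603.0, -293.1], [51.2, 54.9], 74.8)
80 ([200.0, 227.0], [289.4, -228.6], [27.0, 40.4], 14.1)
80 ([325.0, 175.0], [418.1, -195.2], [85.7, 47.2], 77.5)
80 ([442.0, 117.0], [528.8, -153.6], [26.8, 40.0], 48.9)
80 ([621.0, 143.0], [683.0, -193.4], [43.7, 93.4], 9.2)
80 ([1.0, 60.0], [160.0, -59.2], [42.4, 2.4], 65.5)
80 ([273.0, 56.0], [386.9, -84.3], [48.5, 30.2], 43.7)
```

View pics/w1.png

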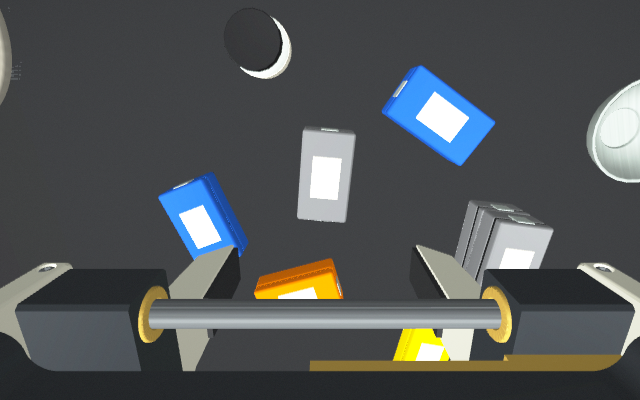

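c is at (325,175) and measures 97x53 mm at z=40, which matches the given size. The column is at (520,245), partly hidden by the jaw. I'll check the angle from the label alone.

```bash
python3 - <<'E'
from h import *
cm=cam('wrist'); im=cv2.imread('pics/w1.png'); print(im[180,325],im[140,325],im[215,300])
m=im.min(2); 
for lo in (170,230):
    im2=np.where((m>lo)[...,None],255,0).astype(np.uint8).repeat(3,2)
    for l in labels(im2,cm,40): 
        if 250<l[0][0]<400 and 120<l[0][1]<240: print(lo,l)
E
```

```text
[255 255 255] [198 195 192] [197 194 190]
170 ([324.0, 175.0], [416.2, -205.5], [96.0, 52.7], 77.5)
230 ([325.0, 177.0], [417.1, -205.2], [45.2, 30.5], 77.5)
```

arm_command --increments '[0, 1.4, 0, 45, 2.5, 0, 1.4, 0, 95, 5, 0, 1.4, 0, 145, 5, 0, 1.4, 0, 185, 5, 0, 1.4, 0, 205, 5, 0, 1.4, 0, 216, 5, 0, 1.4, 0, 216, 5, 1, 1.4, 0, 216, 5, 1, 1.4, 0, 216, 5, 1, 1.4, 0, 216, 5, 1, 1.4, 0, 216, 5, 1, 1.4, 0, 216, 5]'

```text
time: 2.95
tool_pos: [416.9, -205.4, 11.0]
tcp_rot: [3.141, 0.0, 1.355]
contact_force: [-0.7, 0.8, 3.4]
grip_width: 55.8
```

arm_command --increments '[1, 0, 0, -20, 0, 1, 0, 0, -60, 0, 1, 0, 0, -100, 0, 1, -10, 12, -140, 0, 1, -40, 47, -180, 0, 1, -75, 87, -205, 0, 1, -110, 127, -215, 0, 1, -140, 162, -215, 0, 1, -160, 185, -215, 0, 1, -170, 197, -215, 0, 1, -170, 197, -215, 0, 1, -170, 197, -215, 0]'

```text
time: 4.45
tool_pos: [572.2, -412.9, 225.0]
tcp_rot: [-3.14, -0.001, 1.355]
contact_force: [0.4, 0.7, -2.7]
grip_width: 55.7
```

```bash
python3 - <<'E'
from h import *
o=sensors.get_obs(); print(np.round(o['tool_pos'],1),np.round(o['tcp_rot'],3),o['time'],o['grip_width'])
cm=cam('wrist'); im=imaging.capture('wrist'); cv2.imwrite('pics/w2.png',im)
m=im.min(2)
for lo in (170,230):
    im2=np.where((m>lo)[...,None],255,0).astype(np.uint8).repeat(3,2)
    for l in labels(im2,cm,80,300): print(lo,l)
E
```

```text
[ 572.2 -412.9  225. ] [-3.140e+00 -1.000e-03  1.355e+00] 4.45 55.682918142559735
170 ([408.0, 343.0], [623.9, -606.2], [41.0, 22.1], 77.9)
170 ([323.0, 344.0], [532.6, -585.7], [42.3, 122.1], 77.8)
170 ([324.0, 321.0], [540.8, -557.2], [3.9, 236.6], 77.8)
170 ([595.0, 321.0], [835.6, -619.9], [135.2, 91.3], 77.8)
170 ([323.0, 244.0], [558.0, -471.3], [115.9, 122.6], 77.7)
170 ([122.0, 168.0], [393.1, -351.7], [40.0, 26.8], 8.9)
170 ([331.0, 76.0], [598.5, -318.6], [97.2, 52.3], 74.7)
230 ([324.0, 332.0], [538.0, -570.7], [8.0, 69.7], 77.8)
230 ([324.0, 273.0], [553.4, -500.3], [57.2, 70.4], 77.7)
230 ([122.0, 168.0], [393.2, -351.7], [39.1, 25.9], 8.9)
230 ([332.0, 78.0], [599.6, -317.4], [45.1, 30.1], 74.6)
```

View pics/w2.png

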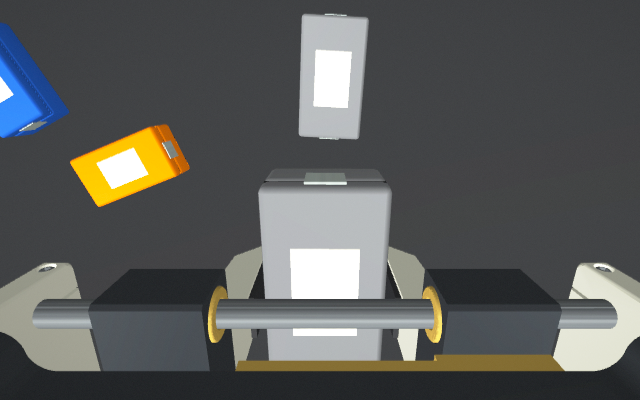

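The column top is at (332,76), giving world (599,-318) at an angle of 74.6°. The held case sits straight in the jaws, so I'll carry it over the column and lower it.

arm_command --increments '[1, 25, 1.5, 0, 1, 1, 60, 4, 0, 3, 1, 88, 6, 0, 3, 1, 98.5, 6, 0, 3, 1, 98.5, 6, 0, 3, 1, 98.5, 6, 35, 3, 1, 98.5, 6, 75, 3, 1, 98.5, 6, 105, 3, 1, 98.5, 6, 120, 3, 1, 98.5, 6, 128, 3, 1, 98.5, 6, 130, 3, 1, 98.5, 6, 130, 3]'

```text
time: 6.0
tool_pos: [600.1, -319.1, 96.8]
tcp_rot: [3.14, 0.001, 1.302]
contact_force: [-0.3, -0.6, -2.4]
grip_width: 55.7
```

```bash
python3 - <<'E'
from h import *
o=sensors.get_obs(); print(np.round(o['tool_pos'],1),np.round(o['tcp_rot'],3),o['time'],o['grip_width'])
im=imaging.capture('scene'); w=imaging.capture('wrist'); c=cv2.resize(im[170:270,140:280],None,fx=4,fy=4,interpolation=cv2.INTER_CUBIC)
cv2.imwrite('pics/s3.png',c)
E
```

```text
[ 600.1 -319.1   96.8] [3.140e+00 1.000e-03 1.302e+00] 6.0 55.71669211729257
```

View pics/s3.png

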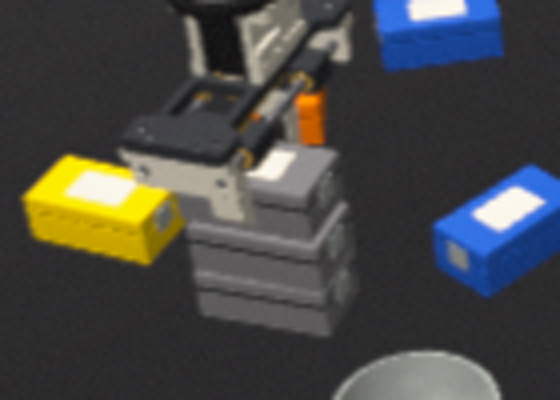

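The held case may sit a few mm to −y of the column in this view. I'll project the expected corner positions onto the scene picture and onto a wrist picture to check.

```bash
python3 - <<'E'
from h import *
im=imaging.capture('scene'); cs=cam('scene'); cw=cam('wrist'); w=imaging.capture('wrist')
a=1.302; X=np.array([np.sin(a),-np.cos(a),0]); Y=np.array([np.cos(a),np.sin(a),0])
K=5; big=cv2.resize(im[195:265,175:240],None,fx=K,fy=K,interpolation=cv2.INTER_CUBIC)
w2=cv2.resize(w[150:400,200:450],None,fx=1.5,fy=1.5)
print(w.shape)
for c,zs,col in [((599.5,-318.5),(0,40,80),(0,0,255)),((600,-319,),(86,126),(0,255,0))]:
    for z in zs:
        for sx,sy in ((28,50),(28,-50),(-28,50)):
            p=np.array([*c,z])+sx*X+sy*Y
            q=proj(cs,p); cv2.circle(big,tuple(int(v) for v in (q-[175,195]+.5)*K),2,col,-1)
            q=proj(cw,p); cv2.circle(w2,tuple(int(v) for v in (q-[200,150])*1.5),2,col,-1)
h=max(big.shape[0],w2.shape[0]); f=lambda i:cv2.copyMakeBorder(i,0,h-i.shape[0],0,0,0)
cv2.imwrite('pics/chk.png',np.hstack([f(big),f(w2)]))
E
```

```text
(400, 640, 3)
```

View pics/chk.png

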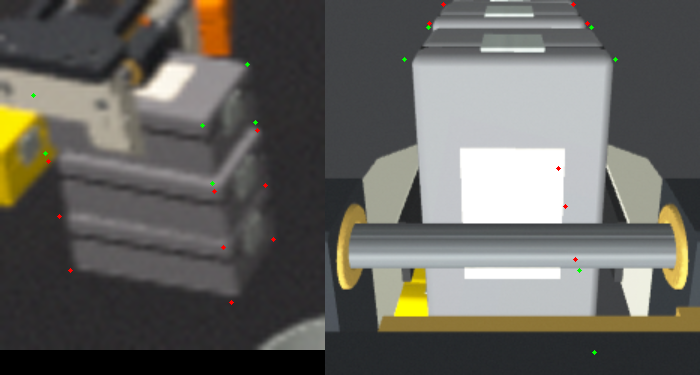

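The projected corners of the held case and the column agree with both pictures to within about 2–3 mm. I'll lower it and let go.

arm_command --increments '[1, 0, 0, 3, 0, 1, 0, 0, 5, 0, 1, 0, 0, 5, 0, 1, 0, 0, 5, 0]'

```text
time: 6.7
tool_pos: [599.8, -318.8, 91.0]
tcp_rot: [3.141, 0.0, 1.302]
contact_force: [-0.6, 0.2, 1.2]
grip_width: 56.2
```

arm_command --increments '[0, 0, 0, 5, 0, 0, 0, 0, 5, 0, 0, 0, 0, 5, 0, 0, 0, 0, 5, 0, 0, 0, 0, -20, 0, 0, 0, 0, -70, 0, 0, 0, 0, -120, 0, 0, 0, 0, -150, 0, 0, 0, 0, -150, 0]'

```text
time: 7.82
tool_pos: [600.6, -319.4, 244.0]
tcp_rot: [3.136, 0.002, 1.302]
contact_force: [0.3, -0.4, -0.4]
grip_width: 92.0
```

```bash
python3 - <<'E'
from h import *
o=sensors.get_obs(); print(np.round(o['tool_pos'],1),np.round(o['tcp_rot'],3),o['time'],o['grip_width'])
cm=cam('wrist'); im=imaging.capture('wrist'); cv2.imwrite('pics/w4.png',im)
m=im.min(2)
for lo in (170,230):
    im2=np.where((m>lo)[...,None],255,0).astype(np.uint8).repeat(3,2)
    for l in labels(im2,cm,120,300): print(lo,l)
E
```

```text
[ 600.6 -319.4  244. ] [3.136e+00 2.000e-03 1.302e+00] 7.825 92.01015351109872
170 ([291.0, 290.0], [544.5, -402.7], [18.0, 23.0], 74.4)
170 ([144.0, 253.0], [423.9, -328.1], [34.3, 22.7], 9.0)
170 ([323.0, 195.0], [600.5, -318.0], [44.4, 30.0], 74.6)
170 ([24.0, 188.0], [350.1, -241.9], [23.2, 34.8], 14.1)
170 ([223.0, 37.0], [560.9, -176.1], [23.2, 34.8], 49.0)
170 ([428.0, 26.0], [713.3, -209.7], [29.0, 28.7], 9.3)
170 ([628.0, 137.0], [861.1, -357.6], [21.3, 255.8], 1.4)
170 ([446.0, 14.0], [723.1, -208.6], [27.6, 44.1], 74.7)
170 ([40.0, 12.0], [434.1, -124.3], [35.7, 14.3], 12.3)
230 ([291.0, 290.0], [544.9, -402.9], [18.1, 21.7], 73.4)
230 ([144.0, 253.0], [423.8, -328.1], [33.9, 22.6], 8.7)
230 ([630.0, 257.0], [864.1, -458.9], [20.4, 50.9], 1.4)
230 ([628.0, 225.0], [863.5, -419.7], [19.7, 20.8], 0.9)
230 ([323.0, 195.0], [600.4, -318.4], [43.6, 29.1], 74.6)
230 ([24.0, 188.0], [349.9, -242.1], [22.5, 34.3], 14.1)
230 ([632.0, 168.0], [862.7, -367.9], [18.6, 40.1], 1.4)
230 ([627.0, 119.0], [862.3, -319.5], [18.0, 51.3], 0.3)
230 ([223.0, 37.0], [560.9, -176.1], [22.5, 34.2], 49.1)
```

c's label now reads (600.4,-318.3) at 74.6°, within 1.5 mm and 0° of b's label, so the stack is square. Next I'll look at the catches.

arm_command --increments '[0, 30, -10, -20, -3, 0, 80, -28, -56, -6, 0, 135, -46, -56, -9, 0, 190, -65, -56, -12, 0, 245, -84, -56, -15.4, 0, 285, -98, -56, -15.4, 0, 302, -104, -56, -15.4, 0, 302, -104, -56, -15.4, 0, 302, -104, -56, -15.4]'

```text
time: 9.0
tool_pos: [579.7, -1.4, 296.1]
tcp_rot: [-3.141, 0.001, 1.569]
contact_force: [0.1, 0.5, -0.2]
grip_width: 92.0
```

```bash
python3 - <<'E'
from h import *
o=sensors.get_obs(); print(np.round(o['tool_pos'],1),np.round(o['tcp_rot'],3),o['time'],o['grip_width'])
im=imaging.capture('wrist'); cv2.imwrite('pics/w5.png',im)
E
```

```text
[579.7  -1.4 296.1] [-3.141e+00  1.000e-03  1.569e+00] 9.0 91.95491445271334
```

View pics/w5.png

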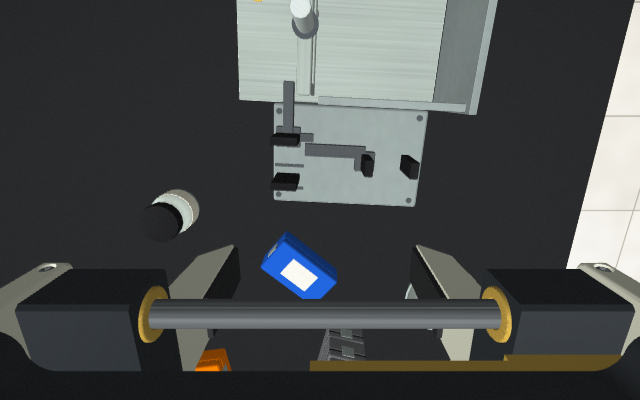

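Rear tab and lug are at about (366,163) and (409,166), front tab and lug at (285,138) and (286,181), and the post top at (300,8). A zoom should separate the lug tops from their sides.

```bash
python3 - <<'E'
from h import *
im=cv2.imread('pics/w5.png'); cm=cam('wrist')
c=im[95:215,262:432].astype(float); c=np.clip(c*3,0,255) ; c=cv2.resize(c.astype(np.uint8),None,fx=4.6,fy=4.6,interpolation=cv2.INTER_CUBIC); cv2.imwrite('pics/w5c.png',c)
g=im.max(2)
m=((g<32)*255).astype(np.uint8); m[:95]=0;m[215:]=0;m[:,:265]=0;m[:,430:]=0
for k in cv2.findContours(m,cv2.RETR_EXTERNAL,cv2.CHAIN_APPROX_NONE)[0]:
    if cv2.contourArea(k)>20: print(cv2.boundingRect(k),cv2.contourArea(k))
# pen direction: pen front/right edges
for a,b,z in [((318,97),(470,108),60),((413,206),(427,112),115),((274,200),(274,105),115)]:
    p,q=onz(cm,*a,z),onz(cm,*b,z); print(np.round(p),np.round(q),np.degrees(np.arctan2(*(q-p)[1::-1])))
E
```

```text
(271, 173, 28, 16) 226.5
(400, 155, 18, 23) 177.0
(361, 155, 12, 19) 74.5
(271, 133, 29, 12) 91.0
[573.  83.  60.] [746.  71.  60.] -3.9875107930306695
[676. -29. 115.] [681.  69. 115.] 86.67120639479913
[526. -22. 115.] [531.  75. 115.] 87.20731031242512
```

View pics/w5c.png

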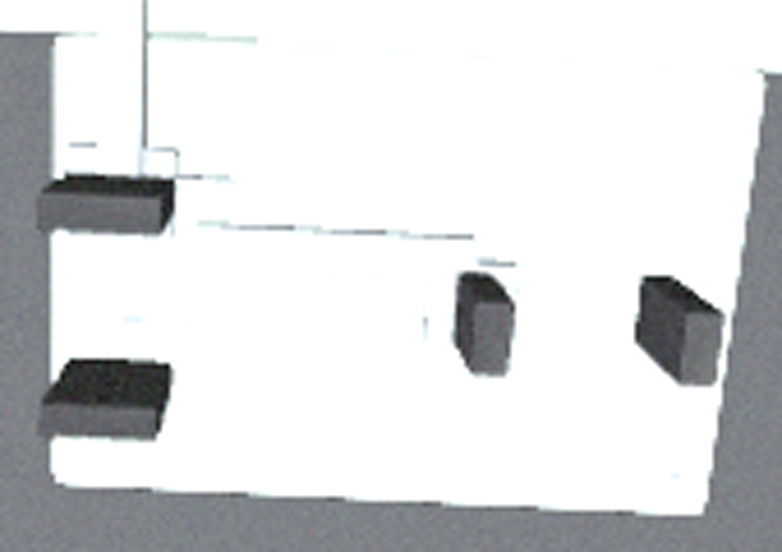

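The top faces are clear. In the crop, rear tab (492,339), rear lug (701,349), front tab (100,212) and front lug (99,421).

```bash
python3 - <<'E'
from h import *
cm=cam('wrist'); P={}
for n,x,y in [('t1',492,339),('l1',701,349),('t2',100,212),('l2',99,421)]:
    P[n]=onz(cm,262+x/4.6,95+y/4.6,158); print(n,np.round(P[n],1))
d=P['l1']-P['t1'];print(np.linalg.norm(d),np.degrees(np.arctan2(d[1],d[0])))
d=P['t2']-P['l2'];print(np.linalg.norm(d),np.degrees(np.arctan2(d[1],d[0]))-90)
c1=(P['t1']+P['l1'])/2;c2=(P['t2']+P['l2'])/2; print(c1,c2)
for pt in [(302,8),(301,6)]: print(onz(cm,*pt,187))
t=tool([*c1[:2],135]);print('tool to c1 z135',np.round(t,1))
ct=cam('top'); 
for u,v in [(230+165/3,120+171/3)]: print('post top cam',onz(ct,u,v,187))
for u,v in [(230+45/3,120+180/3),(230+62/3,120+190/3)]: print('hinge',onz(ct,u,v,125))
E
```

```text
t1 [620.5  21.1 158. ]
l1 [661.9  19.  158. ]
t2 [544.2  45.9 158. ]
l2 [542.3   4.4 158. ]
41.447560885758485 -2.8144256948527726
41.59894362843649 -2.540674694183622
[641.2432836   20.05623943 158.        ] [543.23834694  25.16155617 158.        ]
[564.38775335 143.00808098 187.        ]
[563.70795864 144.25397017 187.        ]
tool to c1 z135 [ 21.8  61.6 161.1]
post top cam [559.41109745 141.79279146 187.        ]
hinge [562.54175305 281.1139041  125.        ]
hinge [551.08105222 262.24679972 125.        ]
```

The spacings are 41.4 and 41.6 mm against 42 given, and the pen yaw is −2.7°. To squeeze the rear catch I'll centre on the squeezed midpoint, 13 mm in from the lug.

arm_command --increments '[0, 8, 25, 0, 1, 0, 18, 55, 0, 2.6, 0, 21, 69, 10, 2.6, 0, 21, 69, 50, 2.6, 0, 21, 69, 100, 2.6, 0, 21, 69, 140, 2.6, 0, 21, 69, 157, 2.6, 0, 21, 69, 161, 2.6, 0, 21, 69, 161, 2.6, 0, 21, 69, 161, 2.6]'

```text
time: 10.3
tool_pos: [649.5, 20.9, 137.5]
tcp_rot: [3.139, 0.0, 1.525]
contact_force: [-0.0, 0.2, 0.8]
grip_width: 91.6
```

```bash
python3 - <<'E'
from h import *
o=sensors.get_obs(); print(np.round(o['tool_pos'],1),np.round(o['tcp_rot'],3),o['time'],o['contact_force'])
im=imaging.capture('wrist'); cv2.imwrite('pics/w6.png',im)
E
```

```text
[649.5  20.9 137.5] [3.139 0.    1.525] 10.3 [-0.04168918  0.18044662  0.83229654]
```

View pics/w6.png

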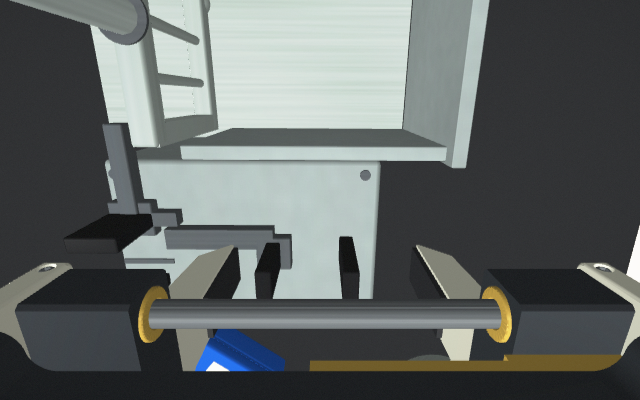

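The rear tab (268) and lug (348) lie between the open fingers (235–415) as planned. Closing.

arm_command --increments '[1, 0, 0, 1, 0, 1, 0, 0, 1, 0, 1, 0, 0, 1, 0, 1, 0, 0, 1, 0, 1, 0, 0, 1, 0, 1, 0, 0, 1, 0, 1, 0, 0, 1, 0, 1, 0, 0, 1, 0]'

```text
time: 11.35
tool_pos: [649.2, 21.0, 134.7]
tcp_rot: [3.14, 0.0, 1.525]
contact_force: [4.1, -0.4, -1.2]
grip_width: 33.5
```

The width of 33.5 mm means the catch is fully squeezed, and the net +x force shows the lug is loaded. On to the front catch.

arm_command --increments '[0, 0, 0, 1, 0, 0, 0, 0, 0, 0, 0, 0, 0, 0, 0, 0, 0, 0, -40, 0, 0, 0, 0, -80, 5, 0, -2, -25, -80, 15, 0, -4, -55, -80, 25, 0, -6, -85, -80, 35, 0, -8.5, -106, -80, 45, 0, -8.5, -106, -80, 55, 0, -8.5, -106, -80, 65, 0, -8.5, -106, -80, 75, 0, -8.5, -106, -80, 85, 0, -8.5, -106, -80, 90, 0, -8.5, -106, -80, 90, 0, -8.5, -106, -40, 90, 0, -8.5, -106, -5, 90, 0, -8.5, -106, 0, 90, 0, -8.5, -106, 0, 90]'

```text
time: 13.72
tool_pos: [542.8, 17.3, 135.5]
tcp_rot: [3.141, -0.001, -0.045]
contact_force: [0.3, 0.7, -0.1]
grip_width: 92.0
```

```bash
python3 - <<'E'
from h import *
o=sensors.get_obs(); print(np.round(o['tool_pos'],1),np.round(o['tcp_rot'],3),o['time'],o['contact_force'],o['grip_width'])
im=imaging.capture('wrist'); cv2.imwrite('pics/w7.png',im)
E
```

```text
[542.8  17.3 135.5] [ 3.141e+00 -1.000e-03 -4.500e-02] 13.725 [ 0.31509221  0.71932369 -0.07788566] 91.99853448630832
```

View pics/w7.png

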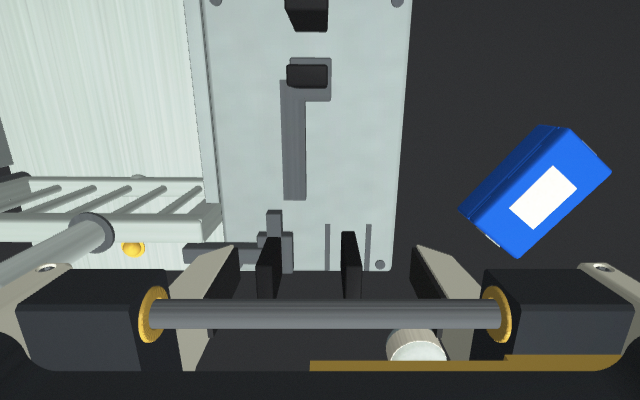

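The rear catch is squeezed: its tab at (307,75) is now close to its lug at (306,15). The front tab (268) and lug (351) lie between the fingers, so I'll close.

arm_command --increments '[1, 0, 0, 0, 0, 1, 0, 0, 0, 0, 1, 0, 0, 0, 0, 1, 0, 0, 0, 0, 1, 0, 0, 0, 0, 1, 0, 0, 0, 0, 1, 0, 0, 0, 0, 1, 0, 0, 0, 0]'

```text
time: 14.78
tool_pos: [542.4, 16.6, 135.0]
tcp_rot: [3.141, -0.0, -0.046]
contact_force: [-0.1, -5.3, 3.6]
grip_width: 33.5
```

The width is 33.5 mm and −5.3 N in y shows the lug is loaded. Next I'll locate the post from w7 (foot ring at about (95,232)) against the earlier estimate.

```bash
python3 - <<'E'
from h import *
cm=cam('wrist'); print(onz(cm,95,232,125), onz(cm,95,232,128))
im=imaging.capture('wrist'); g=im
print(tool([564,143.5,140]))
print([proj(cm,[564,143.5,z]).round() for z in (125,150)], [proj(cm,[560,142,z]).round() for z in (125,150)])
E
```

```text
[563.2609798  140.84581995 125.        ] [564.42864179 138.53285099 128.        ]
[  15.81845245 -127.74914924   -5.14622605]
[array([ 90., 231.]), array([ 54., 252.])] [array([ 94., 238.]), array([ 60., 259.])]
```

arm_command --increments '[0, 0, 0, 0, 0, 0, 0, 0, 0, 0, 0, 0, 0, 0, 0, 0, 0, 0, -40, 0, 0, 0, 0, -80, -5, 0, 3, -20, -82, -15, 0, 6, -50, -82, -25, 0, 10, -85, -82, -35, 0, 13, -115, -82, -45, 0, 14.5, -126, -82, -55, 0, 14.5, -126, -82, -65, 0, 14.5, -126, -82, -75, 0, 14.5, -126, -82, -85, 0, 14.5, -126, -82, -90, 0, 14.5, -126, -82, -90, 0, 14.5, -126, -40, -90, 0, 14.5, -126, -8, -90, 0, 14.5, -126, -4, -90, 0, 14.5, -126, -4, -90]'

```text
time: 17.2
tool_pos: [563.0, 142.7, 139.5]
tcp_rot: [3.141, -0.0, 1.525]
contact_force: [-0.3, 0.1, 0.2]
grip_width: 92.0
```

```bash
python3 - <<'E'
from h import *
o=sensors.get_obs(); print(np.round(o['tool_pos'],1),np.round(o['tcp_rot'],3),o['time'],o['contact_force'],o['grip_width'])
im=imaging.capture('wrist'); cv2.imwrite('pics/w8.png',im)
E
```

```text
[563.  142.7 139.5] [ 3.141 -0.     1.525] 17.2 [-0.30840753  0.12658534  0.19288054] 92.02914920291411
```

View pics/w8.png

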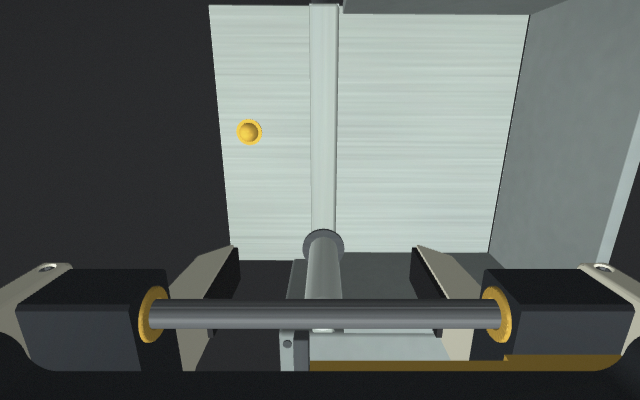

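The post is centred between the fingers (col 323) with its foot at (323,245). I'll grip it and start the swing.

arm_command --increments '[1, 0, 0, 0, 0, 1, 0, 0, 0, 0, 1, 0, 0, 0, 0, 1, 0, 0, 0, 0, 1, 0, 0, 0, 0, 1, 0, 0, 0, 0, 1, 0, 0, 0, 0, 1, 0.5, -11.3, 0, 5, 1, 2.0, -22.6, 0, 10, 1, 4.4, -33.6, 0, 15, 1, 7.8, -44.5, 0, 20, 1, 12.2, -54.9, 0, 25, 1, 17.4, -65, 0, 30, 1, 17.4, -65, 0, 30]'

```text
time: 19.0
tool_pos: [498.1, 162.7, 138.7]
tcp_rot: [3.141, 0.001, 1.003]
contact_force: [-0.1, -2.3, -0.6]
grip_width: 15.4
```

arm_command --increments '[1, 0.7, -13.6, 0, 6, 1, 2.8, -27, 0, 12, 1, 6.4, -40.2, 0, 18, 1, 11.2, -52.9, 0, 24, 1, 17.4, -65, 0, 30, 1, 24.8, -76.4, 0, 36, 1, 33.4, -87, 0, 42, 1, 43, -96.6, 0, 48, 1, 53.6, -105.2, 0, 54, 1, 65, -112.6, 0, 60, 1, 65, -112.6, 0, 60, 1, 65, -112.6, 0, 60, 1, 65, -112.6, 0, 60, 1, 65, -112.6, 0, 60]'

```text
time: 20.75
tool_pos: [436.3, 277.8, 138.7]
tcp_rot: [3.14, 0.005, -0.043]
contact_force: [-9.7, -3.0, 8.1]
grip_width: 15.4
```

```bash
python3 - <<'E'
from h import *
o=sensors.get_obs(); print(np.round(o['tool_pos'],1),np.round(o['tcp_rot'],3),o['time'],o['contact_force'],o['grip_width'],np.abs(o['dq']).max())
h=np.array([563+6.1,142.3+129.9]); d=o['tool_pos'][:2]-h; print('hinge',h,np.linalg.norm(d),'gate deg',np.degrees(np.arctan2(-d[0],-d[1]))-(-2.7))
im=imaging.capture('scene'); t=imaging.capture('top')
a=cv2.resize(im[130:290,130:450],None,fx=2.2,fy=2.2); b=cv2.resize(t[110:220,220:460],None,fx=2.2*320/240,fy=2.2,interpolation=cv2.INTER_CUBIC)
b=cv2.resize(b,(a.shape[1],240)); cv2.imwrite('pics/s9.png',np.vstack([a,b]))
E
```

```text
[436.3 277.8 138.7] [ 3.14   0.005 -0.043] 20.75 [-9.70932711 -2.99665143  8.05533467] 15.422957935562682 0.0004893705595432358
hinge [569.1 272.2] 132.9549889730051 gate deg 95.11839375756296
```

The picture limit is reached, so the last checks are numeric only. The column is measured with the top camera, and the gate from the held post.

```bash
python3 - <<'E'
from h import *
ct=cam('top'); t0=cv2.imread('pics/top0.png'); t1=imaging.capture('top')
def q(im,z):
    m=np.where((im.min(2)>170)[...,None],255,0).astype(np.uint8).repeat(3,2)
    return [l for l in labels(m,ct,z,20) if 400<l[0][0]<445 and 145<l[0][1]<190]
print('before',q(t0,80),'after',q(t1,120))
for n,(x0,x1,y0,y1) in dict(jar=(335,370,220,260),pan=(365,410,110,150),bottle=(190,235,145,185)).items():
    print(n,np.abs(t0[y0:y1,x0:x1].astype(int)-t1[y0:y1,x0:x1]).mean().round(2))
o=sensors.get_obs(); print(np.round(o['tool_pos'],1),o['contact_force'],o['grip_width'],o['time'])
from plant import ticket; print(ticket.close_job())
E
```

```text
before [([424.0, 169.0], [599.4, -318.1], [47.6, 31.2], 74.7)] after [([426.0, 166.0], [599.8, -319.7], [47.3, 31.2], 74.7)]
jar 0.96
pan 0.87
bottle 1.36
[436.3 277.8 138.7] [-10.75199151  -2.3380436    6.96596861] 15.78853505593538 20.9
the job is handed in; nothing more can be done
None
```

The task is done and handed in at about 21 s of the 62 s allowed. No verdict was reported, so the results below come from my own checks.

- **Loose case:** placed on the column and let go. The wrist and top cameras both put its label within 2 mm of the upper case's label, with no measurable turn. The label in the top view gave (599.4, −318.1) before and (599.8, −319.7) after, so the column did not move noticeably.
- **Catches:** rear squeezed first, then front. Each closed to 33.5 mm over both lugs (34 mm is the stop). The net force on the gripper, about 4 to 5 N, points to the fingers pressing on the fixed lug. The rear catch was also seen squeezed in a later picture.
- **Gate:** swung past its click and still held by its post, with the finger opening at about 15.5 mm. The tool turned through 1.57 rad with the gate. Working from the estimated hinge position gave 95° instead of 90°, because that hinge estimate is a few mm off. Either way it is well past the 77° limit.
- **Final state:** the arm was still. The gripper felt about 2 to 3 N of spring force and about 10 N of radial load.
- **Bystanders:** the jar, pan and bottle areas looked unchanged in the top view.

**Not confirmed:** the picture limit stopped me from viewing a final picture of the open gate, so its angle comes only from the pose of the held post.

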